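# Shut and bolt down the seedling cold frame

### The job

Press the hinged clear lid of the seedling cold frame fully down, then turn its three captive bolt knobs clockwise to their end stops so that their steel tongues hold the lid: the middle knob first, then the two outer ones in either order. Leave the other things on the sill where they are.

Things in the scene. Friction and masses are not known exactly. Their poses are not given: they have to be found in the camera images.
- frame: Fixed pale wooden cold frame, wedge-shaped: 180 mm deep (x), 320 wide (y), 45 high in front, 162 at the back, black seedling tray inside. Its top slopes 33 deg, falling to the front (-x, towards the robot). Origin: centre of the underside; x to the back, y to its left, z up. A 45 mm wide rail along the low front edge of the slope carries three captive-bolt knobs 110 mm apart.
- lamp (a point): Centre of the underside of the fixed aluminium grow-light bar that bridges the cold frame on two posts: 60 mm deep (x), 352 long (y), 22 high, underside 183 mm above the sill; axes as frame. Its front edge stands 55 mm behind the knobs and 125 mm above the rail there, so the gripper must come in from the front, leaning back, square to the slope, to press the lid and grip the knobs.
- lid (a joint): Opening angle of the lid: 0 closed (solid stop; lid parallel to the 33 deg slope), growing as its front edge rises; 0.58 is level. Most 0.7; starts at 0.35 to 0.6. A friction hinge holds it where it is left; about 2 N pressed down near the front edge moves it.
- lid_hinge (a point): Middle of the lid's hinge line at the high back edge of the frame, in the plane of the lid's underside. y along the hinge to the frame's left, x along the lid from its front edge to the hinge, z out of its outer (upper) face; turns with the lid.
- lid_push (a point): On the lid's outer face level, mid-width, by the front rim, 135 mm from the hinge, 8 mm above the underside (the clear pane there lies 2 mm lower). Axes as lid_hinge. Lid 160 mm from hinge to front edge, 316 wide, 8 thick, clear pane in an aluminium rim; closed, its outer face is 8 mm above the rail face. Pressing down here with closed fingers shuts it.
- knob_left_grip (a point): On the bolt axis of the left (+y) knob, 32 mm above the rail face: TCP height to grip the black bar (40 x 13 mm, 16 to 34 mm above the rail; tips then 5 mm over the lid). z: out along the axis, 33 deg off vertical, leaning to the front. x: along bar and steel tongue, turns with the knob. Grip along y (13 mm wide). Tongue 13 mm wide, 11 to 14 mm above the rail, reaches 42 mm from the axis.
- knob_mid_grip (a point): On the bolt axis of the middle knob, 32 mm above the rail face: TCP height to grip the black bar (40 x 13 mm, 16 to 34 mm above the rail; tips then 5 mm over the lid). z: out along the axis, 33 deg off vertical, leaning to the front. x: along bar and steel tongue, turns with the knob. Grip along y (13 mm wide). Tongue 13 mm wide, 11 to 14 mm above the rail, reaches 42 mm from the axis.
- knob_right_grip (a point): On the bolt axis of the right (-y) knob, 32 mm above the rail face: TCP height to grip the black bar (40 x 13 mm, 16 to 34 mm above the rail; tips then 5 mm over the lid). z: out along the axis, 33 deg off vertical, leaning to the front. x: along bar and steel tongue, turns with the knob. Grip along y (13 mm wide). Tongue 13 mm wide, 11 to 14 mm above the rail, reaches 42 mm from the axis.
- knob_left (a joint): Angle of the left bolt knob, rad: 0 fully undone (tongue nearly along the rail, pointing to the frame's left), growing clockwise seen from outside along the bolt axis, to the solid end stop at 1.40 where the tongue points straight up the slope over the lid's edge. Starts at 0 to 0.4. Stiff turning, about 0.06 N m; stays where left.
- knob_mid (a joint): Angle of the middle bolt knob, rad: 0 fully undone (tongue nearly along the rail, pointing to the frame's left), growing clockwise seen from outside along the bolt axis, to the solid end stop at 1.40 where the tongue points straight up the slope over the lid's edge. Starts at 0 to 0.4. Stiff turning, about 0.06 N m; stays where left.
- knob_right (a joint): Angle of the right bolt knob, rad: 0 fully undone (tongue nearly along the rail, pointing to the frame's left), growing clockwise seen from outside along the bolt axis, to the solid end stop at 1.40 where the tongue points straight up the slope over the lid's edge. Starts at 0 to 0.4. Stiff turning, about 0.06 N m; stays where left.
- caddy: Bystander: closed dark steel tea caddy, 89 x 89 x 91 mm high, origin under its centre.
- strainer: Bystander: steel sink strainer basket, 80 mm across, 32 mm high, origin under its centre.
- spoon_rest: Bystander: white glazed ceramic spoon rest, 140 x 87 x 16 mm, origin under its dish.
- opener: Bystander: flat chrome bottle opener, 140 mm long along x, 36 mm wide, 6 mm thick, origin under the middle of its handle.

How it is judged (in metres and radians):
On the way, in this order (a step that is already met when the one before it is completed fails the run):
1. the lid is fully down (within 0.06 rad) while no knob has been turned home (value of joint lid below 0.06 rad and value of joint each of knob_mid, knob_left, knob_right below 1.2 rad), for 0.2 s.
2. with the lid down, the middle knob is at its end stop (within 0.08 rad) before either outer knob is past 1.2 rad (value of joint lid below 0.06 rad and value of joint knob_mid above 1.32 rad and value of joint each of knob_left, knob_right below 1.2 rad), for 0.2 s.
3. with the lid down and the middle knob home, both outer knobs are at their end stops (within 0.08 rad) (value of joint lid below 0.06 rad and value of joint each of knob_mid, knob_left, knob_right above 1.32 rad), for 0.2 s.
At the end, for the whole second after the job is handed in: The lid is closed within 0.06 rad and all three knobs are within 0.08 rad of their 1.40 rad end stops (all of step 3); the robot touches nothing.
It fails at once if a bystander (caddy, strainer, spoon rest or opener) is moved more than 30 mm (distance of any of caddy, strainer, spoon_rest, opener from where it was at the start of the episode above 0.03 m).
It also fails if it takes over 64 s, if anything falls off the work surface, if the arm or the gripper's body presses on something with over 40 N, if the wrist force passes 120 N, or if a joint passes its speed limit or range.

### The arm

A 7-joint arm with a two-finger parallel gripper is mounted at the origin on the work surface. World frame = base frame: x ahead of the robot, y to its left, z up, the work surface at z = 0. Lengths are in mm, angles in rad, forces in N, time in s.
With the tool pointing down it reaches from about 400 to 850 mm from the base axis. Payload 10.4 kg.
Tool frame: the origin (TCP) lies between the finger pads, 19 mm behind the fingertips; this is the grasp point; z points along the fingers, y is the line along which they close (so a half turn about z gives the same grasp; the last joint's range is limited). The gripper opens to 87 mm and grips with 3 to 60 N. Pads are 19 mm wide; open, the fingers measure 117 mm over their backs; the gripper's body (75 mm by 190 mm) begins 51 mm behind the grasp point.
Start: joints at [-1.261, 0.332, -0.065, 1.46, 0.022, 1.35, -0.088], TCP at [204.169, 590.733, 241.276] pointing down, gripper open.
Joint ranges: [-2.6, 2.6], [-0.5, 2.12], [-1.47, 1.34], [0.16, 2.42], [-1.27, 4.41], [0.06, 2.06], [-2.6, 2.6]. Speed limits (rad/s): [2.22, 2.22, 2.79, 2.79, 3.14, 3.14, 3.14].

### API

Orientations are given as a unit quaternion [x, y, z, w].
In Python, from rig import * gives the robot as it stands.
- The arm moves only by the tool send_rows, never from a script. Its argument "rows" is a list of rows, each an object with "linear": the shift along the tool's x, y, z in cm, a list of three; "roll": the turn about the tool's z in rad; "claw": the closure, from 0 (fully open) to 1 (shut). A call has exactly 8 rows; each row shifts and turns the commanded pose from where the row before left it, along the tool's axes as they then stand; what a row does not reach is not made up. A row lasts 1/8 s, in which the tool goes at most 62.5 mm and 10.7 degrees, less where a joint would pass 70% of its speed; a pose out of reach is approached as far as the arm can. A call with a gripper value outside its range is refused whole. The fingers move at their own pace and stop on an object; "force" is the grip in N (left out, the last holds). Time passes only in rows, so rows that do not move let the fingers close, or fill a call up. It gives the time, the measured TCP pose, the force, the opening and the grip force at its end, in the units of the state.
- get_state(): the state, without advancing time (a new reading comes with each control period).
- read_camera(name): name is "side" or "top"; returns a dict with "pixels" (400x640x3 uint8, red, green, blue), "fx", "fy", "cx", "cy" (pixels), "position" and "attitude" of the camera in the world. Camera axes: x right, y down, z forward; pixel columns grow to the right and rows downward; lengths in mm; the calibration is good to about 2 mm. A picture is of the moment at which its call begins. There is no depth.
- close_job(): hands the job in; it is judged then, once.
The state is a dict: "time_s": time; "joints": joint angles; "qd": joint speeds; "effort": joint torques, N m; "ee_pos": TCP position; "ee_rot": TCP orientation; "wrist_force": force on the tool from outside, world axes, zero at the start; "torque": the same for the moment, N m; "grip_width": finger opening in mm; "grip_force": force on a finger pad.
Only numpy, scipy, OpenCV 4.12 (cv2) and the standard library are available. Lean on these libraries where they do the work, as an engineer would, in place of code of your own. Each camera call takes 0.05 s, during which the arm holds its last target. There are 200 camera calls.

## Working session

There is one attempt and no reset: what is moved stays moved. The work goes in short steps, Python scripts to look and compute and a tool call to move; the robot and the scene stay as the last step left them, time stands still between calls to the robot, and variables do not carry over. Pictures are saved under pics/ and viewed, at most 10 in all, crops included, and the job is handed in when it is done.

Besides the shell and the picture viewer there is one more tool, called after "Request:" in YAML: its name, and indented under it one key for each argument. send_rows: Moves the arm, as the interface text tells. Its arguments: {"type":"object","properties":{"rows":{"type":"array","items":{"type":"object","properties":{"linear":{"type":"array","items":{"type":"number"}},"roll":{"type":"number"},"claw":{"type":"number"}}}},"force":{"type":"number"}},"required":["rows"]}

```bash
mkdir -p pics; ls; python3 - <<'E'
from rig import *
import cv2
print(get_state())
for n in("side","top"):
    c=read_camera(n); cv2.imwrite(f"pics/{n}0.png",c["pixels"][:,:,::-1]); print(n,{k:v for k,v in c.items() if k!="pixels"})
E
```

```text
pics
{'time_s': 0.0, 'joints': array([-1.26061673,  0.33286383, -0.06469917,  1.46095231,  0.02159541,
        1.34988194, -0.08849688]), 'qd': array([-1.71328555e-04, -1.64829142e-03,  3.40497579e-04, -2.67679340e-05,
       -7.23220590e-04, -1.53135952e-03,  5.04439190e-05]), 'effort': array([-7.62324216e-04, -6.23256755e+01,  2.39849766e-02, -3.89898956e+01,
       -6.14503096e-02,  3.98221775e-02,  1.90863916e-04]), 'ee_pos': array([204.05520063, 590.36918692, 240.45367988]), 'ee_rot': array([ 1.65611933e-01,  9.86190748e-01, -6.99748931e-04, -8.64660495e-05]), 'wrist_force': array([0.03291049, 0.61618884, 0.81972603]), 'torque': array([ 0.02456079,  0.00547287, -0.05620533]), 'grip_force': 0.0, 'grip_width': 87.05411208754728}
side {'fx': 379.5173939506939, 'fy': 379.5173939506939, 'cx': 322.26270700790985, 'cy': 198.9334399225027, 'position': array([  -4.93394967, -560.93186207, 1113.823399  ]), 'attitude': array([ 0.8536837 , -0.38999921,  0.13958875, -0.31565762])}
top {'fx': 451.09884836411226, 'fy': 451.09884836411226, 'cx': 320.8402136940428, 'cy': 198.85387502035738, 'position': array([ 399.44177532,   -8.76785302, 1397.73411307]), 'attitude': array([-0.7011644 ,  0.70785351, -0.05118938,  0.06849488])}
```

View pics/side0.png

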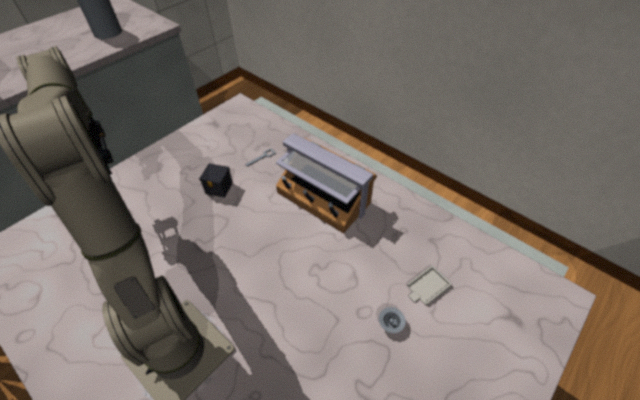

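View pics/top0.png

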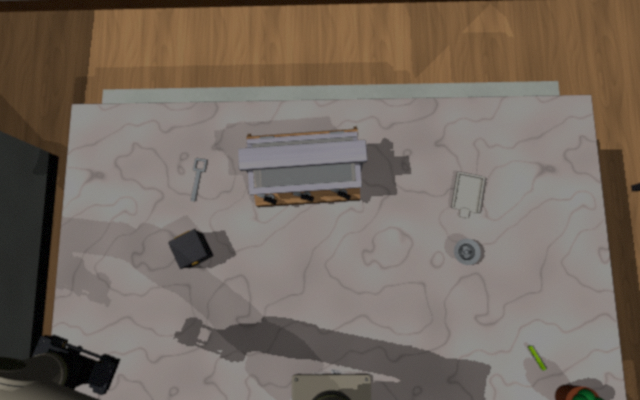

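The side view shows the frame with its lid open at about (325,180), the knobs near (288,186), (308,199) and (332,213), and the caddy at (216,181). In the top view the knobs are near (268,199), (306,196) and (344,195), and the lamp bar is at (303,154). I'll enlarge both views.

```bash
python3 - <<'E'
import cv2
a=cv2.imread("pics/side0.png")[130:235,268:388]; b=cv2.imread("pics/top0.png")[122:212,233:373]
cv2.imwrite("pics/sc.png",cv2.resize(a,None,fx=5.7,fy=5.7,interpolation=cv2.INTER_CUBIC))
cv2.imwrite("pics/tc.png",cv2.resize(b,None,fx=5.7,fy=5.7,interpolation=cv2.INTER_CUBIC))
E
```

```text
(no output)
```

View pics/sc.png

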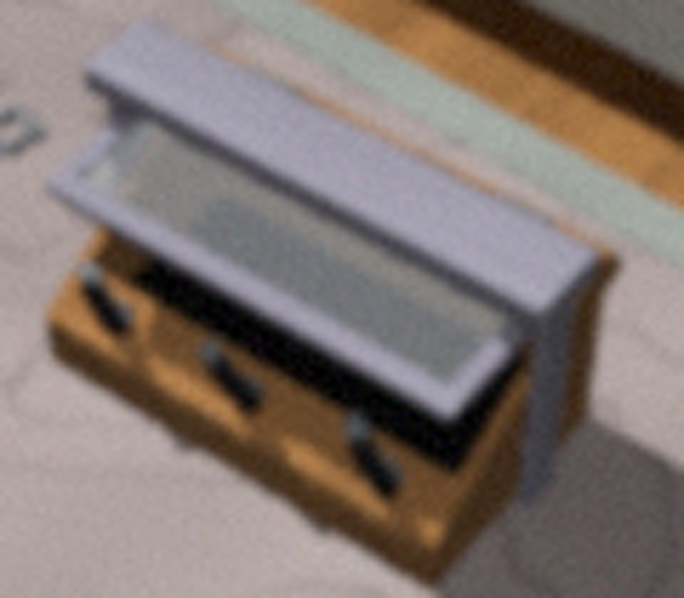

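View pics/tc.png

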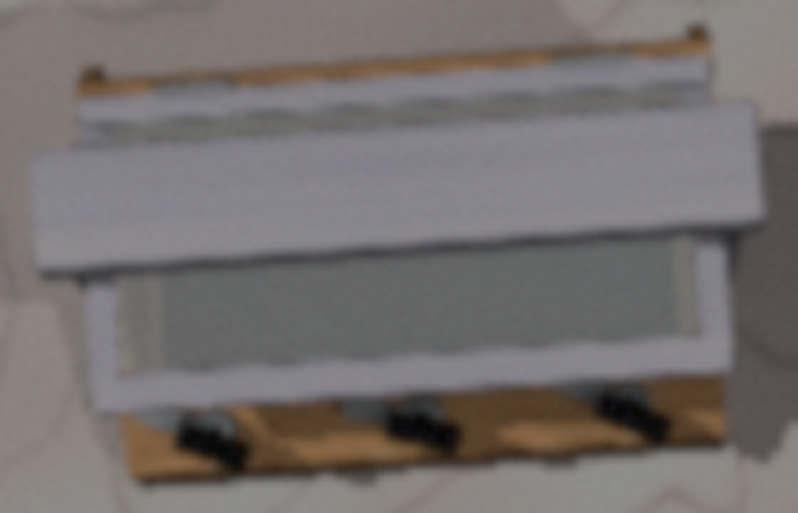

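The crops show the three black bars. In the top crop they are at (212,443), (424,427) and (635,412), with the tongues pointing left. The lid is open, with its front edge from (97,410) to (730,370). I'll fit the frame model to these corners in both views.

```bash
cat > fit.py <<'E'
import numpy as np
from scipy.optimize import least_squares
from scipy.spatial.transform import Rotation as R
T=dict(f=451.0988,c=(320.8402,198.8539),p=(399.4418,-8.7679,1397.7341),q=(-0.7011644,0.70785351,-0.05118938,0.06849488),o=(233,122))
S=dict(f=379.5174,c=(322.2627,198.9334),p=(-4.934,-560.932,1113.8234),q=(0.8536837,-0.38999921,0.13958875,-0.31565762),o=(268,130))
def proj(P,C):
    v=R.from_quat(C['q']).inv().apply(np.atleast_2d(P)-C['p'])
    uv=C['f']*v[:,:2]/v[:,2:]+C['c']
    return (uv-C['o']+.5)*5.7-.5   # crop pixels
th=np.deg2rad(33)
u=np.array([np.cos(th),0,np.sin(th)]); n=np.array([-np.sin(th),0,np.cos(th)])
F0=np.array([-90,0,45.])
def model(p):
    x,y,yaw,lid,s,lx,q1,q2,q3=p
    M={}
    for sd,Y in(('L',160),('R',-160)):
        M['fb'+sd]=[-90,Y,0];M['ft'+sd]=[-90,Y,45]
        YL=Y*1.1
        M['lf'+sd]=[lx-30,YL,205];M['lb'+sd]=[lx+30,YL,205]
        a=th-lid; ul=np.array([np.cos(a),0,np.sin(a)]);nl=np.array([-np.sin(a),0,np.cos(a)])
        M['li'+sd]=np.array([90,Y/160*158,162])-160*ul+8*nl
    for k,Y,q in(('L',110,q1),('M',0,q2),('R',-110,q3)):
        c=F0+s*u+[0,Y,0]+34*n; d=np.cos(1.4-q)*u+np.sin(1.4-q)*np.array([0,1,0])
        M['k'+k+'a']=c+20*d;M['k'+k+'b']=c-20*d;M['k'+k+'g']=c-2*n
        M['k'+k+'c']=c-5*n
    Rz=R.from_euler('z',yaw)
    return {k:Rz.apply(v)+[x,y,0] for k,v in M.items()}
OT=dict(fbL=(138,480),fbR=(728,443),lfL=(38,268),lbL=(33,155),lbR=(755,103),lfR=(763,217),liL=(97,410),liR=(730,370),
 kLc=(212,443),kMc=(424,427),kRc=(635,412))
OS=dict(lfL=(88,72),lbL=(140,22),lbR=(610,258),lfR=(545,313),fbL=(50,350),fbR=(432,583),ftL=(50,315),ftR=(432,548),liL=(50,185),liR=(450,413),
 kLc=(105,300),kMc=(232,377),kRc=(372,455))
ET=dict(kLa=(180,430),kLb=(245,457),kMa=(393,415),kMb=(457,440),kRa=(603,400),kRb=(667,428))
def res(p,d=False):
    M=model(p);r=[]
    for C,O,nm in((T,OT,'T'),(S,OS,'S')):
        for k,v in O.items():
            e=proj(M[k],C)[0]-v
            if d: print(nm,k,e.round(0))
            r+=list(e)
    for k in 'LMR':
        g=lambda s:proj(M['k%s%s'%(k,s)],T)[0]
        m=g('a')-g('b'); o=np.subtract(ET['k%sa'%k],ET['k%sb'%k]); r.append(60*(m[0]*o[1]-m[1]*o[0])/np.hypot(*m)/np.hypot(*o))
    return r
s=least_squares(res,[760,50,0.05,.5,22,14,.2,.2,.2],loss='soft_l1',f_scale=6,x_scale=[10,10,.1,.1,5,5,.2,.2,.2])
if __name__=='__main__':
    print(s.x.round(3)); res(s.x,True)
    for k,v in model(s.x).items():
        if k[-1]=='g': print(k,v.round(1))
E
python3 fit.py
```

```text
[7.11878e+02 6.95030e+01 5.70000e-02 4.57000e-01 2.94050e+01 1.55320e+01
 3.35000e-01 3.05000e-01 3.40000e-01]
T fbL [ 4. 11.]
T fbR [-7.  9.]
T lfL [-6.  5.]
T lbL [-5. -3.]
T lbR [ 2. -1.]
T lfR [5. 6.]
T liL [-2. -5.]
T liR [ 2. -8.]
T kLc [-2. -0.]
T kMc [-2.  2.]
T kRc [-2.  2.]
S lfL [-5. -9.]
S lbL [ 5. -8.]
S lbR [-8. -7.]
S lfR [-0. -2.]
S fbL [3. 9.]
S fbR [0. 8.]
S ftL [-3. -1.]
S ftR [3. 1.]
S liL [ 4. -0.]
S liR [9. 3.]
S kLc [ 2. -1.]
S kMc [ 6. -0.]
S kRc [7. 5.]
kLg [623.  174.6  87.9]
kMg [629.2  64.8  87.9]
kRg [635.5 -45.   87.9]
```

The fit is good, with residuals of about 1–2 px (roughly 3 mm). The rows offer no tilt, so the tool stays vertical. My plan is to press the lid's front edge just ahead of the lamp, push each bar round from below, then squeeze it square with the pads parallel to the slope direction. First I'll square the tool to the frame.

```bash
cat > h.py <<'E'
from rig import *
import sys,numpy as np
from scipy.spatial.transform import Rotation as R
P0=np.array([711.9,69.5,0]);YAW=.057
def where(s=None):
    s=s or get_state(); Rf=R.from_euler('z',YAW); r=R.from_quat(s['ee_rot'])
    f=Rf.inv().apply(s['ee_pos']-P0); X=Rf.inv().apply(r.apply([1,0,0])); 
    print('t',round(s['time_s'],2),'TCP frame',f.round(1),'toolx az',round(np.arctan2(X[1],X[0]),3),'tool z',r.apply([0,0,1]).round(3),'F',s['wrist_force'].round(1),'w',round(s['grip_width'],1))
    return s,f,r,Rf
if __name__=='__main__':
    s,f,r,Rf=where()
    if len(sys.argv)>3:
        t=Rf.apply(np.array(sys.argv[1:4],float))+P0
        print('tool cm',(r.inv().apply(t-s['ee_pos'])/10).round(2))
E
python3 -c "
from fit import *
print('ok')"
```

```text
ok
```

Request:
send_rows:
  rows:
    - {"linear": [0, 0, 0], "roll": -0.13, "claw": 1}
    - {"linear": [0, 0, 0], "roll": -0.13, "claw": 1}
    - {"linear": [0, 0, 0], "roll": -0.13, "claw": 1}
    - {"linear": [0, 0, -1], "roll": 0, "claw": 1}
    - {"linear": [0, 0, -1], "roll": 0, "claw": 1}
    - {"linear": [0, 0, 0], "roll": 0, "claw": 1}
    - {"linear": [0, 0, 0], "roll": 0, "claw": 1}
    - {"linear": [0, 0, 0], "roll": 0, "claw": 1}

```text
time_s: 1.1
ee_pos: [204.1, 590.6, 260.9]
ee_rot: [-0.028, 1.0, -0.0, -0.0]
wrist_force: [1.0, 0.4, 0.1]
grip_width: 14.7
grip_force: 0.0
```

```bash
python3 h.py -115 -47 250
```

```text
t 1.1 TCP frame [-477.3  549.1  260.9] toolx az 3.141 tool z [-0.    -0.001 -1.   ] F [1.  0.4 0.1] w 14.7
tool cm [-36.24 -59.61   1.11]
```

Request:
send_rows:
  rows:
    - {"linear": [-2.6, -4.2, 0], "roll": 0, "claw": 1}
    - {"linear": [-2.6, -4.2, 0], "roll": 0, "claw": 1}
    - {"linear": [-2.6, -4.2, 0], "roll": 0, "claw": 1}
    - {"linear": [-2.6, -4.2, 0], "roll": 0, "claw": 1}
    - {"linear": [-2.6, -4.2, 0], "roll": 0, "claw": 1}
    - {"linear": [-2.6, -4.2, 0], "roll": 0, "claw": 1}
    - {"linear": [-2.6, -4.2, 0], "roll": 0, "claw": 1}
    - {"linear": [-2.6, -4.2, 0], "roll": 0, "claw": 1}

```text
time_s: 2.1
ee_pos: [431.7, 265.7, 261.2]
ee_rot: [-0.029, 1.0, 0.0, 0.0]
wrist_force: [0.0, 1.1, -1.0]
grip_width: 0.6
grip_force: 0.0
```

Request:
send_rows:
  rows:
    - {"linear": [-2.6, -4.2, 0], "roll": 0, "claw": 1}
    - {"linear": [-2.6, -4.2, 0], "roll": 0, "claw": 1}
    - {"linear": [-2.6, -4.2, 0], "roll": 0, "claw": 1}
    - {"linear": [-2.6, -4.2, 0], "roll": 0, "claw": 1}
    - {"linear": [-2.6, -4.2, 0], "roll": 0, "claw": 1}
    - {"linear": [-2.6, -4.2, 0], "roll": 0, "claw": 1}
    - {"linear": [0, 0, 0], "roll": 0, "claw": 1}
    - {"linear": [0, 0, 0], "roll": 0, "claw": 1}

```text
time_s: 3.1
ee_pos: [600.9, 25.1, 260.8]
ee_rot: [-0.029, 1.0, 0.0, -0.0]
wrist_force: [-0.2, 1.1, 0.1]
grip_width: 0.1
grip_force: 0.0
```

```bash
python3 h.py -70 -47 190; python3 - <<'E'
from rig import *
import cv2
for n in("side","top"):
    c=read_camera(n)["pixels"][:,:,::-1]
    b=c[122:212,233:373] if n=="top" else c[130:235,268:388]
    cv2.imwrite(f"pics/{n}1.png",cv2.resize(b,None,fx=5.7,fy=5.7,interpolation=cv2.INTER_CUBIC))
E
```

```text
t 3.1 TCP frame [-113.3  -38.   260.8] toolx az -3.141 tool z [-0.001  0.    -1.   ] F [-0.2  1.1  0.1] w 0.1
tool cm [-4.34 -0.9   7.08]
```

View pics/side1.png

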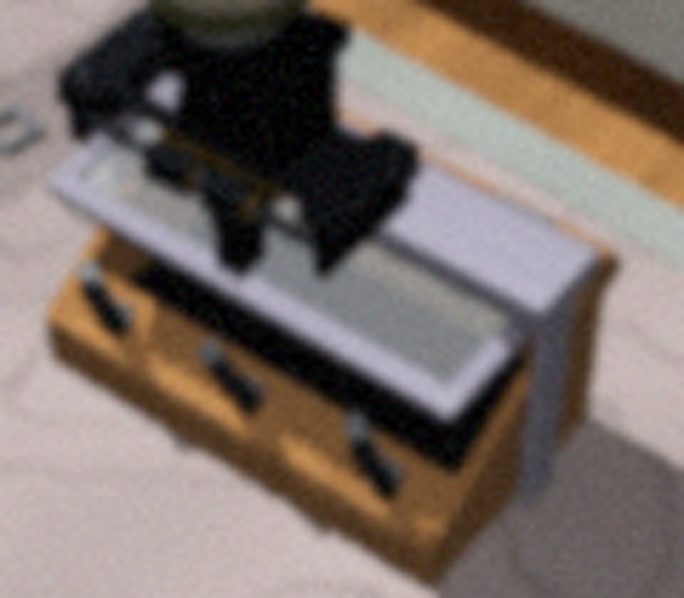

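The gripper stands in front of the lamp. Its long side runs along y and the fingertips are at crop (237,265), above the lid front. I'll move over the lid edge and press it part way.

Request:
send_rows:
  rows:
    - {"linear": [-2.4, -0.5, 0], "roll": 0, "claw": 1}
    - {"linear": [-2.3, -0.4, 0], "roll": 0, "claw": 1}
    - {"linear": [0, 0, 2.5], "roll": 0, "claw": 1}
    - {"linear": [0, 0, 2.5], "roll": 0, "claw": 1}
    - {"linear": [0, 0, 2.0], "roll": 0, "claw": 1}
    - {"linear": [0, 0, 1.5], "roll": 0, "claw": 1}
    - {"linear": [0, 0, 1.0], "roll": 0, "claw": 1}
    - {"linear": [0, 0, 0.5], "roll": 0, "claw": 1}

```text
time_s: 4.2
ee_pos: [648.8, 18.8, 161.3]
ee_rot: [-0.029, 1.0, 0.0, 0.0]
wrist_force: [0.3, 1.3, 2.3]
grip_width: 0.3
grip_force: 0.9
```

Request:
send_rows:
  rows:
    - {"linear": [0, 0, 0.8], "roll": 0, "claw": 1}
    - {"linear": [0, 0, 0.8], "roll": 0, "claw": 1}
    - {"linear": [0, 0, 0.8], "roll": 0, "claw": 1}
    - {"linear": [0, 0, 0.8], "roll": 0, "claw": 1}
    - {"linear": [0, 0, 0.8], "roll": 0, "claw": 1}
    - {"linear": [0, 0, 0.8], "roll": 0, "claw": 1}
    - {"linear": [0, 0, 0.2], "roll": 0, "claw": 1}
    - {"linear": [0, 0, 0], "roll": 0, "claw": 1}

```text
time_s: 5.2
ee_pos: [648.4, 18.2, 110.9]
ee_rot: [-0.029, 1.0, 0.0, -0.0]
wrist_force: [0.2, -0.3, 0.1]
grip_width: -0.1
grip_force: 0.0
```

```bash
python3 h.py -60 -47 110
```

```text
t 5.2 TCP frame [-66.3 -47.6 110.9] toolx az -3.141 tool z [-0.001 -0.    -1.   ] F [ 0.2 -0.3  0.1] w -0.1
tool cm [-0.63  0.06  0.09]
```

Request:
send_rows:
  rows:
    - {"linear": [0.1, 0, -1], "roll": 0, "claw": 1}
    - {"linear": [0, 0, -1], "roll": 0, "claw": 1}
    - {"linear": [-0.3, 0, 0], "roll": 0, "claw": 1}
    - {"linear": [-0.2, 0, 0], "roll": 0, "claw": 1}
    - {"linear": [-0.1, 0, 0], "roll": 0, "claw": 1}
    - {"linear": [-0.1, 0, 0], "roll": 0, "claw": 1}
    - {"linear": [-0.1, 0, 0], "roll": 0, "claw": 1}
    - {"linear": [0, 0, 0], "roll": 0, "claw": 1}

```text
time_s: 6.2
ee_pos: [655.6, 18.6, 131.1]
ee_rot: [-0.029, 1.0, 0.0, -0.0]
wrist_force: [-0.4, -0.2, 0.1]
grip_width: 0.5
grip_force: 0.0
```

```bash
python3 h.py; python3 - <<'E'
from rig import *
import cv2
for n in("side","top"):
    c=read_camera(n)["pixels"][:,:,::-1]
    b=c[122:212,233:373] if n=="top" else c[130:235,268:388]
    cv2.imwrite(f"pics/{n}2.png",cv2.resize(b,None,fx=5.7,fy=5.7,interpolation=cv2.INTER_CUBIC))
E
```

```text
t 6.2 TCP frame [-59.1 -47.6 131.1] toolx az -3.141 tool z [-0.  0. -1.] F [-0.4 -0.2  0.1] w 0.5
```

View pics/side2.png

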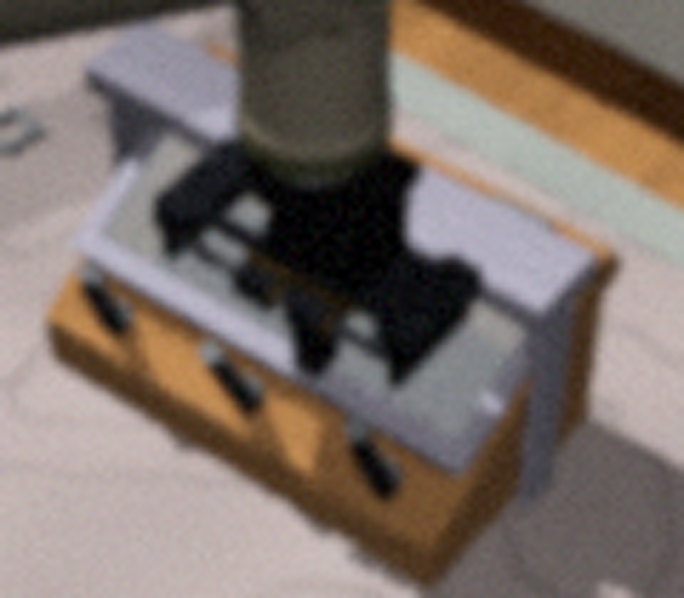

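The lid is nearly closed, with its front corners at about (78,240) and (458,470). I'll press again further in.

Request:
send_rows:
  rows:
    - {"linear": [-0.1, 0, 0], "roll": 0, "claw": 1}
    - {"linear": [-0.1, 0, 0], "roll": 0, "claw": 1}
    - {"linear": [0, 0, 1.2], "roll": 0, "claw": 1}
    - {"linear": [0, 0, 0.8], "roll": 0, "claw": 1}
    - {"linear": [0, 0, 0.4], "roll": 0, "claw": 1}
    - {"linear": [0, 0, 0.3], "roll": 0, "claw": 1}
    - {"linear": [0, 0, 0.2], "roll": 0, "claw": 1}
    - {"linear": [0, 0, 0], "roll": 0, "claw": 1}

```text
time_s: 7.3
ee_pos: [657.6, 18.7, 102.2]
ee_rot: [-0.029, 1.0, 0.0, -0.0]
wrist_force: [0.9, -0.2, 1.7]
grip_width: 0.5
grip_force: 0.4
```

```bash
python3 h.py; python3 -c "
from fit import *
for a in(0,.03,.06,.1,.15):
    p=s.x.copy();p[3]=a;M=model(p);print(a,proj(M['liL'],S),proj(M['liR'],S),proj(M['liL'],T),proj(M['liR'],T))"
```

```text
t 7.3 TCP frame [-57.1 -47.6 102.2] toolx az -3.141 tool z [-0.  0. -1.] F [ 0.9 -0.2  1.7] w 0.5
0 [[ 85.41827219 242.09911892]] [[473.79885504 467.67962608]] [[117.17631057 389.09616138]] [[720.35614983 348.07893198]]
0.03 [[ 82.5134884  239.68764802]] [[471.91154201 465.78903101]] [[115.95919631 392.00008827]] [[721.17932437 350.85343239]]
0.06 [[ 79.7092721  237.08010218]] [[470.13775567 463.68470853]] [[114.70148482 394.65996998]] [[721.99665178 353.38077072]]
0.1 [[ 76.13286925 233.29949878]] [[467.95414287 460.54620114]] [[112.96241921 397.81881745]] [[723.07608277 356.35816143]]
0.15 [[ 71.93521604 228.08844583]] [[465.52526934 456.08868958]] [[110.69093938 401.12927106]] [[724.40631469 359.43442768]]
```

Request:
send_rows:
  rows:
    - {"linear": [0, 0, 0.1], "roll": 0, "claw": 1}
    - {"linear": [0, 0, 0.1], "roll": 0, "claw": 1}
    - {"linear": [0, 0, 0.1], "roll": 0, "claw": 1}
    - {"linear": [0, 0, 0], "roll": 0, "claw": 1}
    - {"linear": [0, 0, 0], "roll": 0, "claw": 1}
    - {"linear": [0, 0, 0], "roll": 0, "claw": 1}
    - {"linear": [0, 0, 0], "roll": 0, "claw": 1}
    - {"linear": [0, 0, 0], "roll": 0, "claw": 1}

```text
time_s: 8.3
ee_pos: [658.0, 18.7, 100.2]
ee_rot: [-0.029, 1.0, 0.0, 0.001]
wrist_force: [-1.8, 0.9, 8.1]
grip_width: 0.4
grip_force: 3.9
```

```bash
python3 h.py
```

```text
t 8.3 TCP frame [-56.7 -47.6 100.2] toolx az -3.141 tool z [ 0.001  0.    -1.   ] F [-1.8  0.9  8.1] w 0.4
```

The force rises sharply at tip z 81, against the 81.6 expected for the closed lid, so it is on its stop. Now for the middle knob: come down in front of its left half and push towards +x.

Request:
send_rows:
  rows:
    - {"linear": [0, 0, -1.2], "roll": 0, "claw": 1}
    - {"linear": [0, 0, -1.3], "roll": 0, "claw": 1}
    - {"linear": [2.3, 2.5, 0], "roll": 0, "claw": 1}
    - {"linear": [2.3, 2.5, 0], "roll": 0, "claw": 1}
    - {"linear": [2.2, 2.45, 0], "roll": 0, "claw": 1}
    - {"linear": [0, 0, 1.7], "roll": 0, "claw": 1}
    - {"linear": [0, 0, 1.7], "roll": 0, "claw": 1}
    - {"linear": [-1.0, 0, 0], "roll": 0, "claw": 1}

```text
time_s: 9.3
ee_pos: [594.9, 88.6, 88.5]
ee_rot: [-0.028, 1.0, -0.001, -0.002]
wrist_force: [0.7, 0.2, 0.6]
grip_width: 0.5
grip_force: 0.0
```

```bash
python3 h.py -94 27 91
```

```text
t 9.3 TCP frame [-115.7   25.7   88.5] toolx az 3.141 tool z [-0.003 -0.001 -1.   ] F [0.7 0.2 0.6] w 0.5
tool cm [-2.17  0.13 -0.25]
```

Request:
send_rows:
  rows:
    - {"linear": [-0.7, 0.1, 0], "roll": 0, "claw": 1}
    - {"linear": [-0.7, 0, 0], "roll": 0, "claw": 1}
    - {"linear": [-0.5, 0, 0], "roll": 0, "claw": 1}
    - {"linear": [-0.4, 0, 0], "roll": 0, "claw": 1}
    - {"linear": [-0.4, 0, 0], "roll": 0, "claw": 1}
    - {"linear": [-0.3, 0, 0], "roll": 0, "claw": 1}
    - {"linear": [0, 0, 0], "roll": 0, "claw": 1}
    - {"linear": [0, 0, 0], "roll": 0, "claw": 1}

```text
time_s: 10.3
ee_pos: [625.4, 93.5, 90.3]
ee_rot: [-0.029, 1.0, 0.001, 0.0]
wrist_force: [-1.3, 4.8, 0.3]
grip_width: 0.3
grip_force: 2.5
```

```bash
python3 h.py; python3 - <<'E'
from rig import *
import cv2
import numpy as np
o=[]
for n in("side","top"):
    c=read_camera(n)["pixels"][:,:,::-1]
    b=c[142:212,233:373] if n=="top" else c[165:235,268:388]
    o.append(cv2.copyMakeBorder(cv2.resize(b,None,fx=4.2,fy=4.2,interpolation=cv2.INTER_CUBIC),0,0,0,0 if n=="top" else 84,0))
cv2.imwrite("pics/both3.png",np.vstack(o))
E
```

```text
t 10.3 TCP frame [-85.   28.9  90.3] toolx az -3.141 tool z [ 0.     0.001 -1.   ] F [-1.3  4.8  0.3] w 0.3
```

View pics/both3.png

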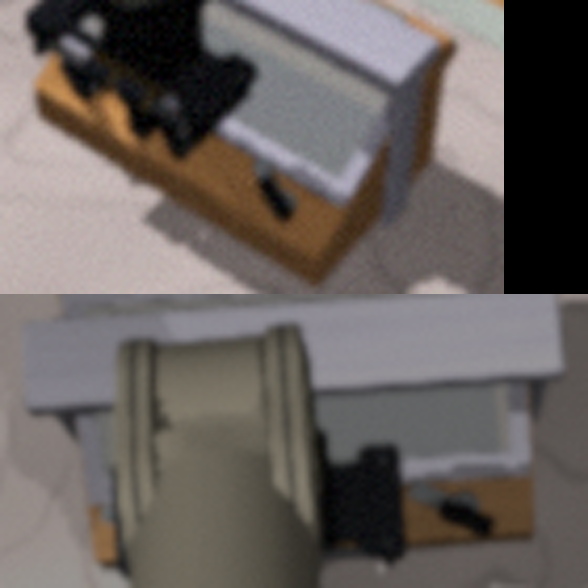

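The side view shows the finger in front of the middle knob, and the sideways force (4.8 N) fits contact on its left flank. Pushing on towards -y with the same finger should bring it home.

Request:
send_rows:
  rows:
    - {"linear": [-0.3, 0, 0], "roll": 0, "claw": 1}
    - {"linear": [-0.2, -0.1, 0], "roll": 0, "claw": 1}
    - {"linear": [0, -0.2, 0], "roll": 0, "claw": 1}
    - {"linear": [0, -0.2, 0], "roll": 0, "claw": 1}
    - {"linear": [0, -0.1, 0], "roll": 0, "claw": 1}
    - {"linear": [0, -0.1, 0], "roll": 0, "claw": 1}
    - {"linear": [0, 0, 0], "roll": 0, "claw": 1}
    - {"linear": [0, 0, 0], "roll": 0, "claw": 1}

```text
time_s: 11.4
ee_pos: [632.7, 90.8, 92.2]
ee_rot: [-0.031, 1.0, 0.003, 0.003]
wrist_force: [1.8, 14.0, 5.9]
grip_width: 0.4
grip_force: 7.1
```

```bash
python3 h.py
```

```text
t 11.4 TCP frame [-77.8  25.8  92.2] toolx az -3.138 tool z [ 0.005  0.006 -1.   ] F [ 1.8 14.   5.9] w 0.4
```

Request:
send_rows:
  rows:
    - {"linear": [0, 0.6, 0], "roll": 0, "claw": 1}
    - {"linear": [2.2, 0, 0], "roll": 0, "claw": 1}
    - {"linear": [2.2, 0, 0], "roll": 0, "claw": 0.5}
    - {"linear": [0, -1.5, 0.1], "roll": 0, "claw": 0.4}
    - {"linear": [0, -1.3, 0], "roll": 0, "claw": 0.4}
    - {"linear": [0, 0, 0], "roll": 0, "claw": 0.4}
    - {"linear": [0, 0, 0], "roll": 0, "claw": 0.4}
    - {"linear": [0, 0, 0], "roll": 0, "claw": 0.4}

```text
time_s: 12.4
ee_pos: [588.2, 61.8, 89.1]
ee_rot: [-0.029, 1.0, 0.0, -0.0]
wrist_force: [0.1, -1.0, -0.2]
grip_width: 49.0
grip_force: 0.0
```

```bash
python3 h.py -86 0 89; python3 - <<'E'
from rig import *
import cv2
import numpy as np
o=[]
for n in("side","top"):
    c=read_camera(n)["pixels"][:,:,::-1]
    b=c[142:212,233:373] if n=="top" else c[165:235,268:388]
    o.append(cv2.copyMakeBorder(cv2.resize(b,None,fx=4.2,fy=4.2,interpolation=cv2.INTER_CUBIC),0,0,0,0 if n=="top" else 84,0))
cv2.imwrite("pics/both4.png",np.vstack(o))
E
```

```text
t 12.4 TCP frame [-123.9   -0.6   89.1] toolx az -3.141 tool z [-0.  0. -1.] F [ 0.1 -1.  -0.2] w 49.0
tool cm [-3.79  0.06  0.01]
```

View pics/both4.png

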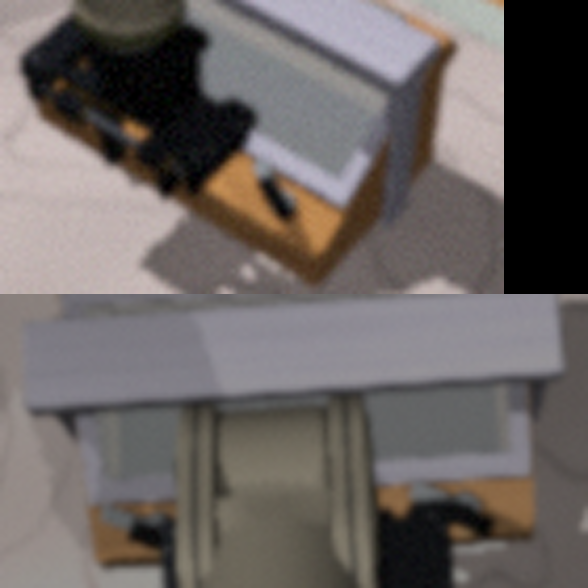

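The lid is still down, and the middle knob is hidden by the gripper. I'll move the open fingers over its bar and squeeze.

Request:
send_rows:
  rows:
    - {"linear": [-1.3, 0.1, 0], "roll": 0, "claw": 0.4}
    - {"linear": [-1.3, 0, 0], "roll": 0, "claw": 0.4}
    - {"linear": [-1.2, 0, 0], "roll": 0, "claw": 0.4}
    - {"linear": [0, 0, 0], "roll": 0, "claw": 1}
    - {"linear": [0, 0, 0], "roll": 0, "claw": 1}
    - {"linear": [0, 0, 0], "roll": 0, "claw": 1}
    - {"linear": [0, 0, 0], "roll": 0, "claw": 1}
    - {"linear": [0, 0, 0], "roll": 0, "claw": 1}
  force: 25

```text
time_s: 13.5
ee_pos: [624.7, 64.5, 88.7]
ee_rot: [-0.029, 1.0, 0.0, -0.001]
wrist_force: [-5.5, -3.1, -4.0]
grip_width: 12.8
grip_force: 25.0
```

```bash
python3 h.py
```

```text
t 13.5 TCP frame [-87.3   0.   88.7] toolx az -3.141 tool z [-0.002  0.    -1.   ] F [-5.5 -3.1 -4. ] w 12.8
```

The width is 12.8 mm, so the bar lies square between the pads. I'll nudge it towards the stop, release, and go to the left knob.

Request:
send_rows:
  rows:
    - {"linear": [0, 0, 0], "roll": 0.05, "claw": 1}
    - {"linear": [0, 0, 0], "roll": 0, "claw": 1}
    - {"linear": [0, 0, 0], "roll": -0.05, "claw": 0.5}
    - {"linear": [0, 0, 0], "roll": 0, "claw": 0.5}
    - {"linear": [0, 0, 0], "roll": 0, "claw": 0.5}
    - {"linear": [1.8, 0, 0], "roll": 0, "claw": 0.5}
    - {"linear": [1.7, 0, 0], "roll": 0, "claw": 0.7}
    - {"linear": [0.2, 2, 0], "roll": 0, "claw": 1}

```text
time_s: 14.5
ee_pos: [587.5, 81.1, 89.6]
ee_rot: [-0.027, 1.0, -0.0, 0.0]
wrist_force: [0.9, 0.7, -0.5]
grip_width: 30.6
grip_force: 0.0
```

Request:
send_rows:
  rows:
    - {"linear": [0, 4, 0], "roll": 0, "claw": 1}
    - {"linear": [0, 4, 0], "roll": 0, "claw": 1}
    - {"linear": [0, 3.6, 0], "roll": 0, "claw": 1}
    - {"linear": [-0.5, 0, 0], "roll": 0, "claw": 1}
    - {"linear": [0, 0, 0], "roll": 0, "claw": 1}
    - {"linear": [0, 0, 0], "roll": 0, "claw": 1}
    - {"linear": [0, 0, 0], "roll": 0, "claw": 1}
    - {"linear": [0, 0, 0], "roll": 0, "claw": 1}

```text
time_s: 15.5
ee_pos: [586.3, 198.0, 89.3]
ee_rot: [-0.028, 1.0, 0.0, 0.0]
wrist_force: [0.2, -0.2, 1.2]
grip_width: 0.2
grip_force: 0.0
```

```bash
python3 h.py -85 137 89; python3 - <<'E'
from rig import *
import cv2
import numpy as np
o=[]
for n in("side","top"):
    c=read_camera(n)["pixels"][:,:,::-1]
    b=c[142:212,233:373] if n=="top" else c[165:235,268:388]
    o.append(cv2.copyMakeBorder(cv2.resize(b,None,fx=4.2,fy=4.2,interpolation=cv2.INTER_CUBIC),0,0,0,0 if n=="top" else 84,0))
cv2.imwrite("pics/both5.png",np.vstack(o))
E
```

```text
t 15.5 TCP frame [-118.1  135.5   89.3] toolx az 3.141 tool z [ 0.  0. -1.] F [ 0.2 -0.2  1.2] w 0.2
tool cm [-3.31  0.15  0.03]
```

View pics/both5.png

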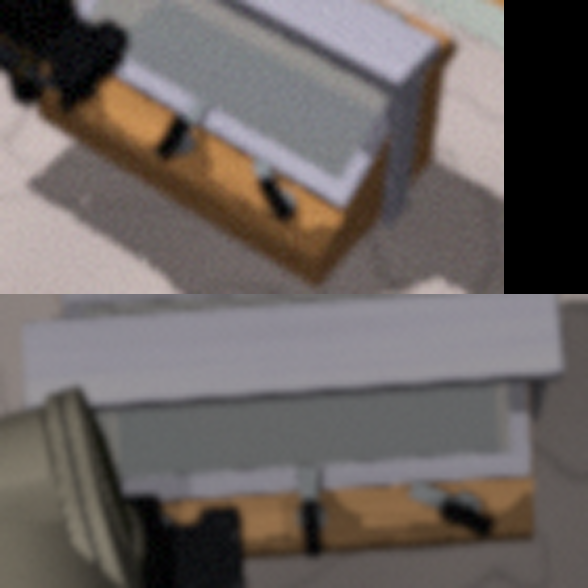

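The middle knob is home: in the top view its tongue points straight up over the lid edge at (309,480), and the bar is at (312,520). I'll do the same with the left knob.

Request:
send_rows:
  rows:
    - {"linear": [-0.9, 0.2, 0], "roll": 0, "claw": 1}
    - {"linear": [-0.7, 0, 0], "roll": 0, "claw": 1}
    - {"linear": [-0.5, 0, 0], "roll": 0, "claw": 1}
    - {"linear": [-0.4, 0, 0], "roll": 0, "claw": 1}
    - {"linear": [-0.4, 0, 0], "roll": 0, "claw": 1}
    - {"linear": [-0.4, 0, 0], "roll": 0, "claw": 1}
    - {"linear": [0, 0, 0], "roll": 0, "claw": 1}
    - {"linear": [0, 0, 0], "roll": 0, "claw": 1}

```text
time_s: 16.6
ee_pos: [619.0, 203.2, 89.3]
ee_rot: [-0.029, 1.0, 0.001, 0.0]
wrist_force: [-0.6, 5.1, -0.4]
grip_width: 0.5
grip_force: 2.6
```

Request:
send_rows:
  rows:
    - {"linear": [-0.3, 0, 0], "roll": 0, "claw": 1}
    - {"linear": [-0.2, -0.1, 0], "roll": 0, "claw": 1}
    - {"linear": [0, -0.2, 0], "roll": 0, "claw": 1}
    - {"linear": [0, -0.2, 0], "roll": 0, "claw": 1}
    - {"linear": [0, -0.1, 0], "roll": 0, "claw": 1}
    - {"linear": [0, 0, 0], "roll": 0, "claw": 1}
    - {"linear": [0, 0, 0], "roll": 0, "claw": 1}
    - {"linear": [0, 0, 0], "roll": 0, "claw": 1}

```text
time_s: 17.6
ee_pos: [625.8, 200.8, 91.1]
ee_rot: [-0.03, 1.0, 0.003, 0.003]
wrist_force: [2.3, 12.4, 3.0]
grip_width: 0.9
grip_force: 6.4
```

```bash
python3 h.py
```

```text
t 17.6 TCP frame [-78.5 136.   91.1] toolx az -3.138 tool z [ 0.005  0.006 -1.   ] F [ 2.3 12.4  3. ] w 0.9
```

Request:
send_rows:
  rows:
    - {"linear": [0, 0.6, 0], "roll": 0, "claw": 1}
    - {"linear": [2.2, 0, 0], "roll": 0, "claw": 1}
    - {"linear": [2.2, 0, 0], "roll": 0, "claw": 0.5}
    - {"linear": [0, -1.5, 0.1], "roll": 0, "claw": 0.4}
    - {"linear": [0, -1.3, 0], "roll": 0, "claw": 0.4}
    - {"linear": [0, 0, 0], "roll": 0, "claw": 0.4}
    - {"linear": [0, 0, 0], "roll": 0, "claw": 0.4}
    - {"linear": [0, 0, 0], "roll": 0, "claw": 0.4}

```text
time_s: 18.6
ee_pos: [581.8, 172.7, 88.2]
ee_rot: [-0.029, 1.0, 0.0, 0.0]
wrist_force: [0.2, -1.3, 0.6]
grip_width: 49.1
grip_force: 0.0
```

```bash
python3 h.py -87 110 89
```

```text
t 18.6 TCP frame [-124.   110.4   88.2] toolx az -3.141 tool z [ 0.  0. -1.] F [ 0.2 -1.3  0.6] w 49.1
tool cm [-3.7  -0.04 -0.08]
```

Squeeze, nudge, release, then travel to the front of the right knob (y = -83).

Request:
send_rows:
  rows:
    - {"linear": [-1.3, 0, 0], "roll": 0, "claw": 0.4}
    - {"linear": [-1.3, 0, 0], "roll": 0, "claw": 0.4}
    - {"linear": [-1.1, 0, 0], "roll": 0, "claw": 0.4}
    - {"linear": [0, 0, 0], "roll": 0, "claw": 1}
    - {"linear": [0, 0, 0], "roll": 0, "claw": 1}
    - {"linear": [0, 0, 0], "roll": 0, "claw": 1}
    - {"linear": [0, 0, 0], "roll": 0, "claw": 1}
    - {"linear": [0, 0, 0], "roll": 0, "claw": 1}
  force: 25

```text
time_s: 19.6
ee_pos: [616.8, 174.3, 87.2]
ee_rot: [-0.029, 1.0, -0.0, -0.002]
wrist_force: [-7.4, -3.7, -6.4]
grip_width: 12.5
grip_force: 25.0
```

Request:
send_rows:
  rows:
    - {"linear": [0, 0, 0], "roll": 0.05, "claw": 1}
    - {"linear": [0, 0, 0], "roll": 0, "claw": 1}
    - {"linear": [0, 0, 0], "roll": -0.05, "claw": 0.5}
    - {"linear": [0, 0, 0], "roll": 0, "claw": 0.5}
    - {"linear": [0, 0, 0], "roll": 0, "claw": 0.5}
    - {"linear": [1.8, 0, 0], "roll": 0, "claw": 0.5}
    - {"linear": [1.7, 0, 0], "roll": 0, "claw": 0.7}
    - {"linear": [0.2, -2, 0], "roll": 0, "claw": 1}

```text
time_s: 20.6
ee_pos: [582.0, 153.7, 88.4]
ee_rot: [-0.03, 1.0, 0.001, -0.0]
wrist_force: [0.6, 0.1, -0.6]
grip_width: 30.4
grip_force: 0.0
```

Request:
send_rows:
  rows:
    - {"linear": [0, -4.5, 0], "roll": 0, "claw": 1}
    - {"linear": [0, -4.5, 0], "roll": 0, "claw": 1}
    - {"linear": [0, -4.5, 0], "roll": 0, "claw": 1}
    - {"linear": [0, -3.8, 0], "roll": 0, "claw": 1}
    - {"linear": [0, 0, 0], "roll": 0, "claw": 1}
    - {"linear": [0, 0, 0], "roll": 0, "claw": 1}
    - {"linear": [0, 0, 0], "roll": 0, "claw": 1}
    - {"linear": [0, 0, 0], "roll": 0, "claw": 1}

```text
time_s: 21.6
ee_pos: [592.8, -19.6, 88.2]
ee_rot: [-0.029, 1.0, 0.0, -0.0]
wrist_force: [0.2, -0.4, 0.3]
grip_width: 0.5
grip_force: 0.0
```

```bash
python3 h.py -85 -83 89
```

```text
t 21.6 TCP frame [-124.   -82.2   88.2] toolx az -3.14 tool z [-0.  0. -1.] F [ 0.2 -0.4  0.3] w 0.5
tool cm [-3.9  -0.09 -0.08]
```

Request:
send_rows:
  rows:
    - {"linear": [-1.2, 0, -0.1], "roll": 0, "claw": 1}
    - {"linear": [-0.9, 0, 0], "roll": 0, "claw": 1}
    - {"linear": [-0.6, 0, 0], "roll": 0, "claw": 1}
    - {"linear": [-0.4, 0, 0], "roll": 0, "claw": 1}
    - {"linear": [-0.4, 0, 0], "roll": 0, "claw": 1}
    - {"linear": [-0.4, 0, 0], "roll": 0, "claw": 1}
    - {"linear": [0, 0, 0], "roll": 0, "claw": 1}
    - {"linear": [0, 0, 0], "roll": 0, "claw": 1}

```text
time_s: 22.6
ee_pos: [631.7, -18.0, 89.1]
ee_rot: [-0.029, 1.0, 0.0, -0.0]
wrist_force: [0.3, 2.7, 0.7]
grip_width: 0.6
grip_force: 0.9
```

Request:
send_rows:
  rows:
    - {"linear": [-0.3, 0, 0], "roll": 0, "claw": 1}
    - {"linear": [-0.2, -0.1, 0], "roll": 0, "claw": 1}
    - {"linear": [0, -0.2, 0], "roll": 0, "claw": 1}
    - {"linear": [0, -0.2, 0], "roll": 0, "claw": 1}
    - {"linear": [0, -0.1, 0], "roll": 0, "claw": 1}
    - {"linear": [0, 0, 0], "roll": 0, "claw": 1}
    - {"linear": [0, 0, 0], "roll": 0, "claw": 1}
    - {"linear": [0, 0, 0], "roll": 0, "claw": 1}

```text
time_s: 23.6
ee_pos: [639.1, -21.0, 90.8]
ee_rot: [-0.03, 1.0, 0.002, 0.002]
wrist_force: [3.0, 9.4, 5.8]
grip_width: 0.4
grip_force: 5.0
```

Request:
send_rows:
  rows:
    - {"linear": [0, 0.6, 0], "roll": 0, "claw": 1}
    - {"linear": [2.2, 0, 0], "roll": 0, "claw": 1}
    - {"linear": [2.2, 0, 0], "roll": 0, "claw": 0.5}
    - {"linear": [0, -1.5, 0.1], "roll": 0, "claw": 0.4}
    - {"linear": [0, -1.3, 0], "roll": 0, "claw": 0.4}
    - {"linear": [0, 0, 0], "roll": 0, "claw": 0.4}
    - {"linear": [0, 0, 0], "roll": 0, "claw": 0.4}
    - {"linear": [0, 0, 0], "roll": 0, "claw": 0.4}

```text
time_s: 24.6
ee_pos: [594.5, -47.9, 88.1]
ee_rot: [-0.029, 1.0, 0.0, -0.0]
wrist_force: [1.1, -0.4, 0.6]
grip_width: 49.4
grip_force: 0.0
```

```bash
python3 h.py -87 -110 89
```

```text
t 24.6 TCP frame [-123.9 -110.5   88.1] toolx az -3.141 tool z [-0.  0. -1.] F [ 1.1 -0.4  0.6] w 49.4
tool cm [-3.69  0.05 -0.09]
```

Request:
send_rows:
  rows:
    - {"linear": [-1.3, 0, 0], "roll": 0, "claw": 0.4}
    - {"linear": [-1.3, 0, 0], "roll": 0, "claw": 0.4}
    - {"linear": [-1.1, 0, 0], "roll": 0, "claw": 0.4}
    - {"linear": [0, 0, 0], "roll": 0, "claw": 1}
    - {"linear": [0, 0, 0], "roll": 0, "claw": 1}
    - {"linear": [0, 0, 0], "roll": 0, "claw": 1}
    - {"linear": [0, 0, 0], "roll": 0, "claw": 1}
    - {"linear": [0, 0, 0], "roll": 0, "claw": 1}
  force: 25

```text
time_s: 25.6
ee_pos: [631.1, -45.3, 88.3]
ee_rot: [-0.029, 1.0, 0.001, -0.0]
wrist_force: [-3.7, -0.3, -1.3]
grip_width: 12.8
grip_force: 25.0
```

Request:
send_rows:
  rows:
    - {"linear": [0, 0, 0], "roll": 0.05, "claw": 1}
    - {"linear": [0, 0, 0], "roll": 0, "claw": 1}
    - {"linear": [0, 0, 0], "roll": -0.05, "claw": 0.5}
    - {"linear": [0, 0, 0], "roll": 0, "claw": 0.5}
    - {"linear": [0, 0, 0], "roll": 0, "claw": 0.5}
    - {"linear": [1.8, 0, 0], "roll": 0, "claw": 0.5}
    - {"linear": [1.7, 0, 0], "roll": 0, "claw": 0.5}
    - {"linear": [2, 0, -2], "roll": 0, "claw": 0.5}

```text
time_s: 26.6
ee_pos: [575.1, -49.6, 107.3]
ee_rot: [-0.028, 1.0, -0.0, -0.001]
wrist_force: [1.4, -0.3, 0.6]
grip_width: 43.5
grip_force: 0.0
```

Request:
send_rows:
  rows:
    - {"linear": [3, -3, -4], "roll": 0, "claw": 0.5}
    - {"linear": [3, -4, -4], "roll": 0, "claw": 0.5}
    - {"linear": [2, -4, -4], "roll": 0, "claw": 0.5}
    - {"linear": [2, -4, 0], "roll": 0, "claw": 0.5}
    - {"linear": [0, -4, 0], "roll": 0, "claw": 0.5}
    - {"linear": [0, 0, 0], "roll": 0, "claw": 0.5}
    - {"linear": [0, 0, 0], "roll": 0, "claw": 0.5}
    - {"linear": [0, 0, 0], "roll": 0, "claw": 0.5}

```text
time_s: 27.6
ee_pos: [488.4, -242.8, 227.2]
ee_rot: [-0.029, 1.0, 0.0, -0.0]
wrist_force: [0.6, 0.1, 0.2]
grip_width: 43.2
grip_force: 0.0
```

```bash
python3 h.py; python3 - <<'E'
from rig import *
import cv2
import numpy as np
o=[]
for n in("side","top"):
    c=read_camera(n)["pixels"][:,:,::-1]
    b=c[142:212,233:373] if n=="top" else c[165:235,268:388]
    o.append(cv2.copyMakeBorder(cv2.resize(b,None,fx=4.2,fy=4.2,interpolation=cv2.INTER_CUBIC),0,0,0,0 if n=="top" else 84,0))
cv2.imwrite("pics/both6.png",np.vstack(o))
E
```

```text
t 27.6 TCP frame [-240.9 -299.   227.2] toolx az -3.14 tool z [-0.     0.001 -1.   ] F [0.6 0.1 0.2] w 43.2
```

View pics/both6.png

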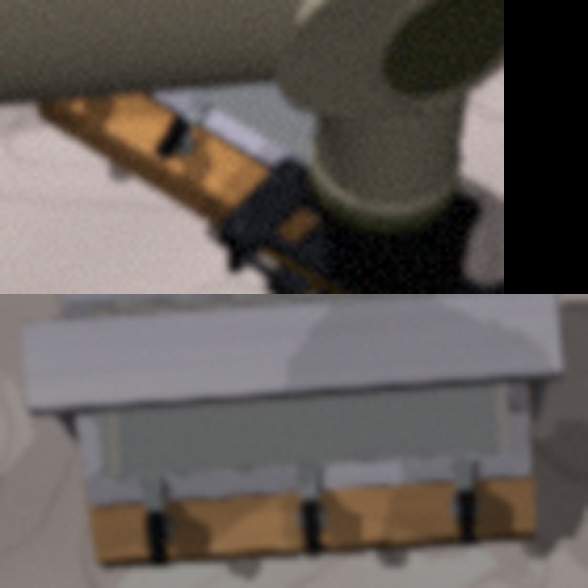

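The top view shows all three tongues pointing straight up the slope over the closed lid, at (153,490), (309,480) and (465,475). The arm is clear, so I'll hand the job in.

```bash
python3 -c "
from rig import *
print(close_job())"
```

```text
the job is handed in; nothing more can be done
None
```

I pressed the lid fully down, turned the middle knob home first and then the left and right ones, and handed the job in at about 28 s; the last picture shows all three tongues over the closed lid with the arm clear, but the judge returned no verdict.

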